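# Check an instrument housing corner with a square

## Robot

A 6-joint arm with a two-finger parallel gripper is mounted at the origin on the work surface. World frame = base frame: x ahead of the robot, y to its left, z up, the work surface at z = 0. Lengths are in mm, angles in rad, forces in N, time in s.
With the tool pointing down it reaches from about 275 to 1000 mm from the base axis. Payload 8.4 kg.
Tool frame: the origin (TCP) lies on the centre line of the jaws, within the pads' length; the fingertips stand 17 mm ahead of it and the grasp point (between the pads) lies 2 mm behind it (r.tcp_to_tips is the z of the fingertips in the tool frame, in mm); z points along the fingers, y is the direction in which the jaws open and shut (so a half turn about z gives the same grasp; the last joint's range is limited). The gripper opens to 85 mm and grips with 20 to 120 N. Pads are 22 mm wide; open, the fingers measure 114 mm over their backs; the gripper's body (76 mm by 85 mm) begins 54 mm behind the grasp point. The pads swing forward as they close: fully open they stand 13 mm farther back than shut.
Start: joints at [1.33, 0.353, 1.633, -0, 1.155, -0.002], TCP at [147.834, 607.267, 248.281] pointing down, gripper open.
Joint ranges: [-2.63, 2.63], [-0.92, 2.1], [0.06, 2.66], [-1.3, 4.44], [0, 2.69], [-3.02, 3.02]. Speed limits (rad/s): [2.22, 2.22, 2.79, 3.14, 3.14, 3.14].

## Interface

Orientations are given as [roll, pitch, yaw] about the fixed x, y, z axes, in that order (R = Rz(yaw) Ry(pitch) Rx(roll)).
In Python, from rig import r, cams, job gives the robot as it stands.
- The arm moves only by the tool drive_tool, never from a script. Its argument "deltas" is a list of rows, each a list of 4 numbers: the shift along the tool's x, y, z in cm, then the turn about the tool's z in rad. In form: [[x, y, z, roll], ...]. A call has 1 to 12 rows; each row shifts and turns the commanded pose from where the row before left it, along the tool's axes as they then stand; what a row does not reach is not made up. A row lasts 1/12 s, in which the tool goes at most 41.7 mm and 7.16 degrees, less where a joint would pass 70% of its speed; a pose out of reach is approached as far as the arm can. A call with a gripper value outside its range is refused whole. "jaw" is the closure, from 0 (fully open) to 1 (shut), set as the call begins (left out, the last holds). The fingers move at their own pace and stop on an object; "force" is the grip in N (left out, the last holds). Time passes only in rows, so rows that do not move let the fingers close. It gives the time, the measured TCP pose, the force and the opening at its end, in the units of the state.
- r.sense(): the state, without advancing time (a new reading comes with each control period).
- cams.grab_frame(name): name is "scene" or "side" or "wrist"; returns (picture, depth): 400x640x3 uint8, red, green, blue; 400x640 float32, mm along the optical axis (not along the pixel's ray), 0 where there is no reading.
- cams.camera_params(name): a dict with "fx", "fy", "cx", "cy" (pixels), "R" (3x3) and "t" (3): a world point X has camera coordinates R X + t. Camera axes: x right, y down, z forward; pixel columns grow to the right and rows downward; lengths in mm; the calibration is good to about 2 mm. A picture is of the moment at which its call begins: read the wrist's pose just before it. camera_params takes no time and is no camera call; for the wrist camera it gives the pose at the moment of the call.
- job.sign_off(): hands the job in, once; it reports no verdict.
The state is a dict: "clock": time; "qpos": joint angles; "qvel": joint speeds; "joint_efforts": joint torques, N m; "eef_pos": TCP position; "tcp_rot": TCP orientation; "contact_force": force on the tool from outside, world axes, zero at the start; "wrist_torque": the same for the moment, N m; "opening": opening from 0.0 (shut) to 1.0 (fully open).
Only numpy, scipy, OpenCV 4.12 (cv2) and the standard library are available. Lean on these libraries where they do the work, as an engineer would, in place of code of your own. Each camera call takes 0.05 s, during which the arm holds its last target. There are 200 camera calls.

## Task

Pick up the right-angle square by its black grip and press it firmly, flat on the bench, into the inside corner of the blue housing so that it bears on both panels at once; hold it pressed for a moment while you still grip it. Then let go and leave it lying there flush against both panels, so that any gap can be inspected. Do not disturb the similar 135-degree gauge.

Things in the scene. Friction and masses are not known exactly. Their poses are not given: they have to be found in the camera images.
- square_grip (a point): Loose steel right-angle square lying flat, 0.35 kg; legs 90 long, 14 wide, 25 mm high, with a black upright grip post (22 x 22 mm, sides parallel to the legs, top 80 mm above the bench; grasp its upper part). Point: on the post's axis, 40 mm above the underside. x and y run along the legs, away from the elbow. Outer leg faces: 36 mm towards -x and -y; leg ends: 54 mm towards +x and +y.
- panel_a: Blue upright panel of the housing corner, fixed, 130 long, 10 thick, 40 mm high (corner post outside: 46 high). Origin: the inside corner where both panels' inner faces meet, at bench level. It runs along +x; its inner face is the plane y = 0, facing +y. With the square home, its legs run the same way as the panels, its grip point at x = 36, y = 36 mm here.
- panel_b: The other blue panel, same size, fixed at right angles to panel_a. Same origin and axes as panel_a: it runs along +y from the inside corner; its inner face is the plane x = 0, facing +x.
- gauge_grip (a point): Bystander, leave alone: loose 135-degree gauge, steel with the same black grip post (22 x 22 mm, 80 mm high), but its legs spread at an obtuse angle, reaching up to 85 mm from the post. Point: on the post's axis, 40 mm above the underside.
Mind the look-alikes: they are no part of the job. Of the things shaped like the part that bears panel_a, the blue one is meant.

How it is judged:
By the outcome, as a careful person would: the job done as asked, in the order asked, and still so for the second after the job is handed in, with the robot touching nothing.
It also fails if it takes over 43 s, if anything falls off the work surface, if the arm or the gripper's body presses on something with over 40 N, if the wrist force passes 120 N, or if a joint passes its speed limit or range.

## Working session

There is one attempt and no reset: what is moved stays moved. The work goes in short steps, Python scripts to look and compute and a tool call to move; the robot and the scene stay as the last step left them, time stands still between calls to the robot, and variables do not carry over. Pictures are saved under pics/ and viewed, about 8 in all and at most 12, crops included, and the job is handed in when it is done.

Besides the shell and the picture viewer there is one more tool, called after "Call:" as a command line: name --pt "numbers of a row" for each row, then --argument value for the rest. drive_tool: Moves the arm, as the interface text tells. Its arguments: {"type":"object","properties":{"deltas":{"type":"array"},"jaw":{"type":"number"},"force":{"type":"number"}},"required":["deltas"]}

```bash
mkdir -p pics; cat > h.py <<'E'
import numpy as np, cv2
from rig import r, cams, job
def grab(n):
    P=cams.camera_params(n); im,d=cams.grab_frame(n); return im,d,P
def cloud(d,P):
    v,u=np.mgrid[0:400,0:640]
    X=np.stack([(u-P['cx'])/P['fx']*d,(v-P['cy'])/P['fy']*d,d],-1)
    return (X-np.array(P['t']))@np.array(P['R'])
def save(n,im): cv2.imwrite('pics/'+n,im[:,:,::-1])
E
python3 - <<'E'
from h import *
print(r.sense())
for n in("scene","side"):
    im,d,P=grab(n); save(n+'.png',im); np.savez(n+'.npz',im=im,W=cloud(d,P),d=d)
    print(n,-np.array(P['R']).T@np.array(P['t']))
a=cv2.imread('pics/scene.png');b=cv2.imread('pics/side.png')
E
```

```text
{'clock': 0.0, 'qpos': array([ 1.32961112e+00,  3.53674804e-01,  1.63414603e+00,  9.29264486e-06,
        1.15516745e+00, -2.43290226e-03]), 'qvel': array([-5.01803345e-04,  8.57468898e-04,  9.04034629e-05, -1.06741663e-03,
        5.41999522e-04, -6.58574376e-04]), 'joint_efforts': array([ 2.33362793e-03, -6.05268574e+01, -3.42063296e+01,  7.09907090e-05,
        9.43920080e-03,  5.18699051e-05]), 'eef_pos': array([147.7163488 , 606.82985457, 247.53991424]), 'tcp_rot': array([-3.14019704e+00, -1.18916603e-05,  2.90283659e+00]), 'contact_force': array([-0.4186905 , -0.09149031,  0.49700279]), 'wrist_torque': array([0.02332422, 0.03096943, 0.01617725]), 'opening': 0.9992212067367554}
scene [ 781.89266338 -311.23286917  737.55695837]
side [ -36.89571074 -968.01673878  755.66667661]
```

View pics/scene.png

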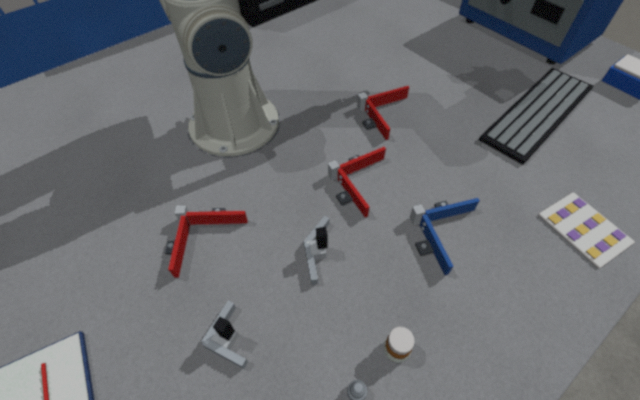

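View pics/side.png

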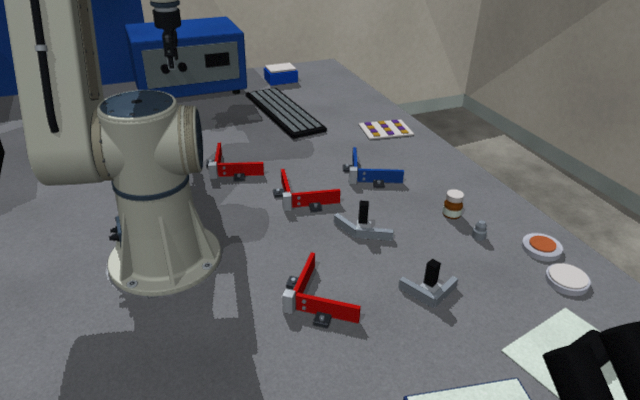

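Scene: two black-post gauges, at (224,327) and (321,237). The one at (224,327) looks like 90°, the other obtuse. There are three red decoy corners, at (185,215), (338,172) and (365,103), and the blue housing's corner is at about (422,213). Next I measure them and check my choice in a crop.

```bash
python3 - <<'E'
from h import *
for n,boxes in (("scene",{'sq':(185,285,260,380),'ga':(290,205,345,290),'blue':(395,185,495,285)}),("side",{'sq':(390,250,470,312),'ga':(325,190,400,250),'blue':(335,140,412,195)})):
    f=np.load(n+'.npz');im=f['im'].astype(int);W=f['W'];d=f['d']
    for k,(a,b,c,e) in boxes.items():
        w=W[b:e,a:c].reshape(-1,3);p=im[b:e,a:c].reshape(-1,3);ok=d[b:e,a:c].ravel()>0
        z=w[:,2]
        if k!='blue':
            top=ok&(z>74)&(z<90); m=w[top]; print(n,k,'top n',top.sum(),m.mean(0).round(1), cv2.minAreaRect(m[:,:2].astype(np.float32)))
            leg=ok&(z>21)&(z<29); q=w[leg]; print('  legs',leg.sum(),q.mean(0).round(1)); np.save(f'{n}_{k}.npy',q)
        else:
            bl=ok&(p[:,2]>p[:,0]+50)&(z>5)&(z<50); q=w[bl]; print(n,k,bl.sum(),q.min(0),q.max(0)); np.save(f'{n}_{k}.npy',q)
# top-down map
I=np.full((600,800,3),255,np.uint8)
f=np.load('scene.npz')
for n in('scene',):
    for k in('sq','ga','blue'):
        q=np.load(f'{n}_{k}.npy'); print(k,q.min(0),q.max(0))
c=f['im'][180:390,180:500]; save('crop.png',cv2.resize(c,None,fx=2.5,fy=2.5,interpolation=2))
E
```

```text
scene sq top n 176 [ 502.6 -315.8   79.3] ((501.5763244628906, -316.0842590332031), (23.053451538085938, 21.810863494873047), 25.30951690673828)
  legs 802 [ 503.4 -328.5   24.6]
scene ga top n 115 [470.  -66.4  79.3] ((468.6216125488281, -65.4344482421875), (21.82019805908203, 23.800735473632812), 62.54279327392578)
  legs 563 [464.8 -82.9  24.6]
scene blue 776 [553.04216987  92.11733826   5.88016147] [678.6954654  275.8690036   43.47185672]
side sq top n 97 [ 497.7 -319.8   79.2] ((498.9864501953125, -317.8746643066406), (24.119348526000977, 23.6945858001709), 25.798538208007812)
  legs 544 [ 493.4 -329.2   24.9]
side ga top n 64 [465.  -69.2  78.7] ((466.20294189453125, -68.30499267578125), (26.5966854095459, 21.79813003540039), 63.132503509521484)
  legs 401 [457.1 -70.   24.9]
side blue 573 [556.84872314  88.28263587   5.04292965] [675.4456608  268.61551929  43.52987235]
sq [ 447.92296742 -361.10560412   21.00135298] [ 565.16635172 -276.80071324   28.98920247]
ga [ 415.24941649 -132.09248173   21.09314835] [522.71044067 -10.79945121  28.24568988]
blue [553.04216987  92.11733826   5.88016147] [678.6954654  275.8690036   43.47185672]
```

View pics/crop.png

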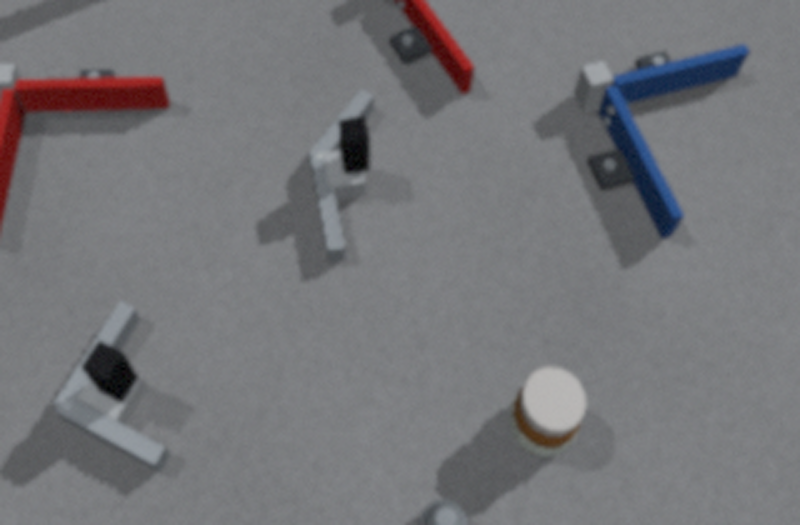

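```bash
cat > fit.py <<'E'
from h import *
from scipy.optimize import minimize
from scipy.spatial import cKDTree
def L(a,b,e,s=2.0):  # footprint samples, legs from a..b wide, out to e
    g=np.arange(a+s/2,e,s); X,Y=np.meshgrid(g,g); m=((X<b)|(Y<b)); return np.c_[X[m],Y[m]]
def fit(q,M,x0):
    t=cKDTree(q)
    def c(x,f=False):
        R=np.array([[np.cos(x[2]),-np.sin(x[2])],[np.sin(x[2]),np.cos(x[2])]])
        P=M@R.T+x[:2]; d1=np.minimum(t.query(P)[0],8); d2=np.minimum(cKDTree(P).query(q)[0],8)
        return (d1**2).mean()+(d2**2).mean()
    best=min((minimize(c,[x0[0],x0[1],x0[2]+k],method='Nelder-Mead',options=dict(initial_simplex=np.array([[x0[0],x0[1],x0[2]+k]]+[[x0[0]+8,x0[1],x0[2]+k],[x0[0],x0[1]+8,x0[2]+k],[x0[0],x0[1],x0[2]+k+.15]]),maxiter=400)) for k in(-.15,0,.15)),key=lambda s:s.fun)
    return best.x,best.fun
E
python3 - <<'E'
from fit import *
for n in('scene','side'):
    q=np.load(n+'_sq.npy'); q=q[abs(q[:,2]-25)<2.5][:,:2]
    for y0 in np.deg2rad([25.3,115.3,205.3,295.3]):
        x,f=fit(q,L(-36,-22,54),[500,-317,y0]); print(n,'sq',x[:2].round(1),np.rad2deg(x[2]).round(2),round(f,2))
    b=np.load(n+'_blue.npy'); q=b[b[:,2]>37.5]
    print(n,len(q),'x ends',q[q[:,0].argmin()],q[q[:,0].argmax()],q[q[:,1].argmin()],q[q[:,1].argmax()])
    q=q[:,:2]; best=None
    for y0 in np.deg2rad(range(0,360,30)):
        x,f=fit(q,L(-10,0,130),[*(q.mean(0)-45*np.array([np.cos(y0+.785),np.sin(y0+.785)])),y0])
        if best is None or f<best[1]: best=(x,f)
    x,f=best; print(n,'blue',x[:2].round(1),np.rad2deg(x[2]).round(2),round(f,2))
E
```

```text
scene sq [ 499.2 -313.2] 23.36 10.23
scene sq [ 521.6 -306.8] 99.39 46.81
scene sq [ 518.2 -362.6] 280.93 41.49
scene sq [ 498.3 -313.5] 383.22 10.23
scene 471 x ends [556.19090222 163.26862576  39.49521364] [678.6954654   95.12386687  40.15753843] [675.90304903  93.05442574  38.46700731] [606.54149404 273.32508862  40.58006982]
scene blue [563.  153.4] -24.16 2.54
side sq [ 499.4 -315.2] 24.14 10.9
side sq [ 499.4 -315.2] 24.14 10.9
side sq [ 508.8 -358.9] 269.44 47.66
side sq [ 499.4 -315.2] 384.14 10.9
side 167 x ends [556.84872314 166.01235303  40.93361513] [674.83480919  93.61946246  42.48437652] [666.0433699   89.78024479  43.10584833] [603.34393207 268.61551929  40.2745897 ]
side blue [560.  150.2] 336.15 9.31
```

The crop confirms it: the post at (110,370) has 90° legs, so it is the square; the one at (353,145) is obtuse, so it is the gauge. The blue corner is at about (615,95). Estimated poses:
- **Square:** (500,-316), yaw 25°.
- **Housing:** (562,152), yaw -24°.

I'll move over the square.

Call:
drive_tool --pt "-1.2 -1.7 0 0" --pt "-2.2 -3.2 0 0" --pt "-2.2 -3.2 0 0" --pt "-2.2 -3.2 0 0" --pt "-2.2 -3.2 0 0" --pt "-2.2 -3.2 0 0" --pt "-2.2 -3.2 0 0" --pt "-2.2 -3.2 0 0" --pt "-2.2 -3.2 0 0" --pt "-2.2 -3.2 0 0" --pt "-2.2 -3.2 0 0" --pt "-2.2 -3.2 0 0" --jaw 0

```text
clock: 1.1
eef_pos: [307.3, 186.9, 248.3]
tcp_rot: [3.141, 0.0, 2.903]
contact_force: [1.0, -0.1, -0.7]
opening: 1.004
```

Call:
drive_tool --pt "-2.2 -3.2 0 0" --pt "-2.2 -3.2 0 0" --pt "-2.2 -3.2 0 0" --pt "-2.2 -3.2 0 0" --pt "-2.2 -3.2 0 0" --pt "-2.2 -3.2 0 0" --pt "-2.2 -3.2 0 0" --pt "-2.2 -3.2 0 0" --pt "-2.2 -3.2 0 0" --pt "-2.2 -3.2 0 0" --pt "-2.2 -3.2 0 0" --pt "-2.2 -3.2 0 0"

```text
clock: 2.1
eef_pos: [473.1, -248.9, 248.0]
tcp_rot: [3.141, -0.0, 2.902]
contact_force: [0.6, 0.5, -0.3]
opening: 0.998
```

Call:
drive_tool --pt "-1.5 -2.2 0 0" --pt "-0.8 -1.3 0 0" --pt "0 0 0 0.11" --pt "0 0 0 0.11" --pt "0 0 0 0.11" --pt "0 0 0 0.11" --pt "0 0 0 0.11" --pt "0 0 0 0.11" --pt "0 0 0 0.11" --pt "0 0 0 0.11" --pt "0 0 0 0" --pt "0 0 0 0"

```text
clock: 3.1
eef_pos: [486.9, -285.8, 248.1]
tcp_rot: [-3.141, -0.001, 2.027]
contact_force: [0.3, 0.4, -1.1]
opening: 1.005
```

```bash
python3 - <<'E'
from h import *
s=r.sense();print(s['clock'],s['eef_pos'],np.rad2deg(s['tcp_rot']),s['contact_force'])
im,d,P=grab('wrist'); save('w1.png',im); W=cloud(d,P);np.savez('w1.npz',im=im,W=W,d=d)
E
```

```text
3.1 [ 486.86437346 -285.75755467  248.1400209 ] [-1.79986910e+02 -3.27594891e-02  1.16111364e+02] [ 0.32354074  0.44352696 -1.06145355]
```

View pics/w1.png

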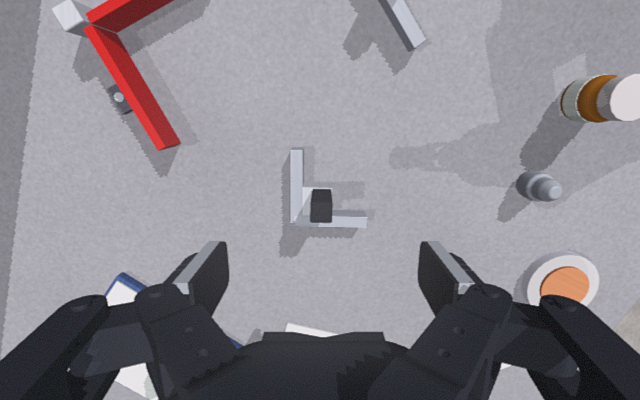

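The wrist view shows the square's post at (321,205), its elbow at (297,222), and the legs pointing up and right. I'll refine its pose.

```bash
python3 - <<'E'
from fit import *
f=np.load('w1.npz');W=f['W'][140:262,270:380].reshape(-1,3);d=f['d'][140:262,270:380].ravel()
t=W[(d>0)&(W[:,2]>76)&(W[:,2]<84)]; print(len(t),t.mean(0),cv2.minAreaRect(t[:,:2].astype(np.float32)))
q=W[(d>0)&(abs(W[:,2]-25)<2)]; print(len(q),q[:,2].mean())
x,c=fit(q[:,:2],L(-36,-22,54),[500,-316,.44]); print(x[:2],np.rad2deg(x[2]),c)
a=np.deg2rad(116.11); D=np.array([np.r_[x[:2]],t[:,:2].mean(0)])-[486.9,-285.8]
print('tool dx,dy',D@[np.cos(a),np.sin(a)],D@[np.sin(a),-np.cos(a)])
E
```

```text
480 [ 498.97490587 -312.99249193   80.50177234] ((499.0630798339844, -313.7447204589844), (21.801908493041992, 21.82703971862793), 24.870851516723633)
1707 25.625124935197462
[ 503.16684754 -314.08391433] 26.37282046229917 6.9104664622394685
tool dx,dy [-32.55653576 -29.73163583] [ 2.15919371 -1.12463305]
```

Call:
drive_tool --pt "-1.5 -0.06 0 0.02" --pt "-1.55 -0.06 0 0" --pt "0 0 2 0" --pt "0 0 3 0" --pt "0 0 3 0" --pt "0 0 3 0" --pt "0 0 3 0" --pt "0 0 2.2 0" --pt "0 0 1.5 0" --pt "0 0 0.5 0" --pt "0 0 0 0" --pt "0 0 0 0"

```text
clock: 4.15
eef_pos: [499.4, -314.6, 66.8]
tcp_rot: [3.141, 0.0, 2.004]
contact_force: [0.7, -0.6, -0.3]
opening: 0.994
```

Call:
drive_tool --pt "0 0 0 0" --pt "0 0 0 0" --pt "0 0 0 0" --pt "0 0 0 0" --pt "0 0 0 0" --pt "0 0 0 0" --pt "0 0 0 0" --pt "0 0 0 0" --pt "0 0 0 0" --pt "0 0 0 0" --pt "0 0 0 0" --pt "0 0 0 0" --jaw 1 --force 60

```text
clock: 5.15
eef_pos: [499.2, -314.7, 66.8]
tcp_rot: [3.141, 0.001, 2.003]
contact_force: [-2.3, -0.1, 6.4]
opening: 0.25
```

Call:
drive_tool --pt "0 0 -0.5 0" --pt "0 0 -1 0" --pt "0 0 -1.5 0" --pt "0 0 -2 0" --pt "0 0 -2 0" --pt "0 0 -1.5 0" --pt "0 0 -1 0" --pt "0 0 -0.5 0" --pt "0.5 0.4 0 0" --pt "1.2 1.1 0 0" --pt "2 1.8 0 0" --pt "2.5 2.2 0 0" --force 90

```text
clock: 6.15
eef_pos: [522.3, -234.7, 165.1]
tcp_rot: [-3.14, -0.001, 2.001]
contact_force: [1.5, 0.3, -2.8]
opening: 0.242
```

Call:
drive_tool --pt "2.7 2.5 0 0" --pt "2.7 2.5 0 0" --pt "2.7 2.5 0 0" --pt "2.7 2.5 0 0" --pt "2.7 2.5 0 0" --pt "2.7 2.5 0 0" --pt "2.7 2.5 0 0" --pt "2.7 2.5 0 0" --pt "2.7 2.3 0 0" --pt "2.4 2.0 0 0" --pt "1.9 1.6 0 0" --pt "1.2 1.0 0 0"

```text
clock: 7.15
eef_pos: [642.1, 151.2, 164.8]
tcp_rot: [-3.14, -0.001, 2.004]
contact_force: [-0.1, 0.2, -3.2]
opening: 0.244
```

Call:
drive_tool --pt "0.6 0.5 0 0.05" --pt "0 0 0 0.1" --pt "0 0 0 0.1" --pt "0 0 0 0.1" --pt "0 0 0 0.1" --pt "0 0 0 0.1" --pt "0 0 0 0.1" --pt "0 0 0 0.1" --pt "0 0 0 0.075" --pt "0 0 0 0.03" --pt "0 0 0 0" --pt "0 0 0 0"

```text
clock: 8.15
eef_pos: [644.0, 155.4, 165.4]
tcp_rot: [-3.14, 0.001, 1.149]
contact_force: [0.2, -0.2, -3.8]
opening: 0.236
```

```bash
python3 - <<'E'
from h import *
s=r.sense();print(s['clock'],s['eef_pos'],np.rad2deg(s['tcp_rot']),s['contact_force'],s['opening'])
im,d,P=grab('wrist'); W=cloud(d,P);np.savez('w2.npz',im=im,W=W,d=d)
im2,d2,P2=grab('scene'); np.savez('s2.npz',im=im2,W=cloud(d2,P2),d=d2)
c=im2[100:300,300:580]; a=cv2.resize(im,(480,300)); 
o=np.zeros((600,800,3),np.uint8); o[:300,:480]=a; o[300:,:420]=cv2.resize(c,(420,300)); save('w2.png',o)
E
```

```text
8.15 [643.98723699 155.35142058 165.43977944] [-1.79933973e+02  5.78084711e-02  6.58201707e+01] [ 0.23647908 -0.21087792 -3.81642903] 0.2355156904281259
```

View pics/w2.png

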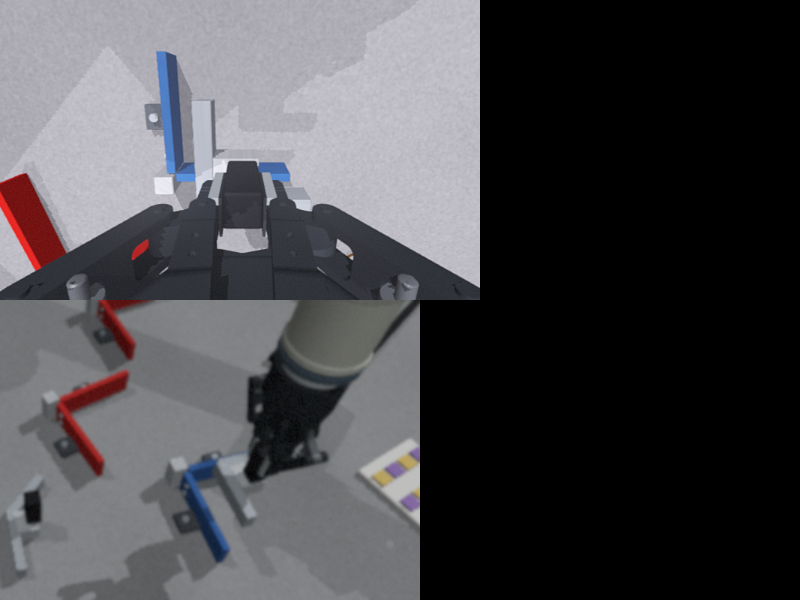

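Upper view (wrist): blue panels from the corner at (172,178), running up and right. The held square has its elbow at about (205,175) and its legs run the same way. Measuring yaw and offsets from this cloud.

```bash
python3 - <<'E'
from fit import *
for nm,box in (('w2',(0,400,0,640)),):
    f=np.load(nm+'.npz');W=f['W'].reshape(-1,3);p=f['im'].reshape(-1,3).astype(int);d=f['d'].ravel()
    U=np.tile(np.arange(640),400);V=np.repeat(np.arange(400),640)
    b=(d>0)&(p[:,2]>p[:,0]+50)&(W[:,2]>36)&(W[:,2]<45); q=W[b]
    print('blue z',np.median(q[:,2]),len(q)); q=q[:,:2]
    a=np.deg2rad(-24.2);
    T=lambda X:(X-[562,152])@np.array([[np.cos(a),-np.sin(a)],[np.sin(a),np.cos(a)]])
    y=T(q)
    B=y[(y[:,1]>10)]; print('panel b top x range by y')
    for lo in range(10,130,20):
        s=B[(B[:,1]>=lo)&(B[:,1]<lo+20)]
        if len(s): print(lo,np.percentile(s[:,0],[2,98]).round(1),len(s))
    A=y[(y[:,0]>3)]
    for lo in range(0,130,20):
        s=A[(A[:,0]>=lo)&(A[:,0]<lo+20)&(A[:,1]<10)]
        if len(s): print('a',lo,np.percentile(s[:,1],[2,98]).round(1),len(s))
    print('ymax',y[:,1].max(),'xmax',y[:,0].max())
    # square leg: grey, z ~ 125
    g=(d>0)&(abs(W[:,2]-123)<8)&(V<225)&(U>235)&(U<300)
    g=W[g]; print('sq z',np.percentile(g[:,2],[5,50,95]))
    y=T(g[:,:2])
    for lo in range(0,150,15):
        s=y[(y[:,1]>=lo)&(y[:,1]<lo+15)]
        if len(s)>10: print('s',lo,np.percentile(s[:,0],[2,98]).round(1),len(s), np.median(g[(y[:,1]>=lo)&(y[:,1]<lo+15)][:,2]))
    print(y.max(0)); print('tcp',T(np.array([[644,155.4]])))
E
```

```text
blue z 40.60587789398594 2611
panel b top x range by y
10 [-12.9  -3.6] 270
30 [-13.   -3.5] 285
50 [-13.   -3.5] 308
70 [-13.1  -3.6] 327
90 [-13.1  -3.4] 350
110 [-13.1  -3.8] 365
a 0 [-6.2  3.2] 212
a 80 [3.2 3.4] 4
a 100 [-5.7  3.3] 199
a 120 [-6.1  3.2] 85
ymax 132.2361368588908 xmax 126.0606301130947
sq z [119.96298189 124.08034142 125.15114733]
s 30 [36.7 58.6] 277 124.25658770127323
s 45 [36.8 58. ] 860 124.08109118175031
s 60 [36.6 50.3] 743 124.08554876618558
s 75 [36.8 50.3] 798 124.01920814124512
s 90 [37.2 49.9] 59 122.83246234502718
[58.75293745 90.80848827]
tcp [[73.40011121 36.71489717]]
```

Call:
drive_tool --pt "0.5 -0.6 0 0" --pt "0.5 -1.0 0 0" --pt "0.5 -0.8 0 0" --pt "0 -0.2 0.6 0" --pt "0 0 1.5 0" --pt "0 0 2 0" --pt "0 0 2 0" --pt "0 0 1.6 0" --pt "0 0 0.9 0" --pt "0 0 0.5 0" --pt "0 0 0.2 0" --pt "0 0 0 0" --force 120

```text
clock: 9.25
eef_pos: [627.2, 180.2, 73.4]
tcp_rot: [3.141, -0.0, 1.148]
contact_force: [-0.1, -0.3, -3.0]
opening: 0.236
```

Call:
drive_tool --pt "0 0 0.1 0" --pt "0 0 0.1 0" --pt "0 0 0.1 0" --pt "0 0 0.1 0" --pt "0 0 0.1 0" --pt "0 0 0 0"

```text
clock: 9.75
eef_pos: [626.9, 180.0, 68.2]
tcp_rot: [-3.142, 0.0, 1.148]
contact_force: [-0.2, 0.5, -3.5]
opening: 0.235
```

```bash
python3 - <<'E'
from h import *
s=r.sense();print(s['clock'],s['eef_pos'],np.rad2deg(s['tcp_rot']),s['contact_force'],s['wrist_torque'],s['opening'])
im,d,P=grab('wrist'); W=cloud(d,P);np.savez('w3.npz',im=im,W=W,d=d); save('w3.png',im)
E
```

```text
9.75 [626.94493652 179.99437702  68.22254593] [-1.79996503e+02  4.94044447e-03  6.57641667e+01] [-0.17496287  0.48750797 -3.46775715] [ 0.04248871 -0.06308406 -0.03834812] 0.23505942492477058
```

View pics/w3.png

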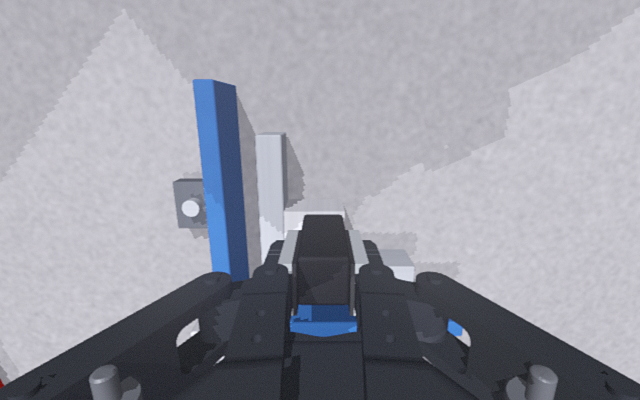

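The square is inside the corner, its leg at (270,180) parallel to panel_b at (220,180). Panel_a is behind it at (322,320). Now lowering to bench contact.

Call:
drive_tool --pt "0 0 0.05 0" --pt "0 0 0.05 0" --pt "0 0 0.05 0" --pt "0 0 0 0"

```text
clock: 10.13
eef_pos: [627.1, 180.1, 67.1]
tcp_rot: [3.142, -0.0, 1.148]
contact_force: [-0.3, -0.8, 0.5]
opening: 0.235
```

Call:
drive_tool --pt "0 0 0.05 0" --pt "0 0 0 0"

```text
clock: 10.3
eef_pos: [627.1, 180.1, 67.1]
tcp_rot: [3.141, -0.0, 1.148]
contact_force: [-3.9, -1.2, 5.5]
opening: 0.234
```

Call:
drive_tool --pt "-0.2 -0.3 0 0" --pt "-0.2 -0.3 0 0" --pt "-0.2 -0.2 0 0" --pt "-0.2 -0.2 0 0" --pt "-0.1 -0.1 0 0" --pt "0 0 0 0"

```text
clock: 10.8
eef_pos: [613.8, 176.6, 67.0]
tcp_rot: [3.14, -0.001, 1.148]
contact_force: [2.6, 1.7, 6.5]
opening: 0.234
```

Call:
drive_tool --pt "0 -0.1 0 0" --pt "0 -0.1 0 0" --pt "0 -0.1 0 0" --pt "0 0 0 0"

```text
clock: 11.13
eef_pos: [611.5, 177.4, 67.0]
tcp_rot: [3.14, -0.001, 1.148]
contact_force: [4.7, -1.6, 5.1]
opening: 0.24
```

Call:
drive_tool --pt "0 -0.1 0 0" --pt "0 -0.1 0 0" --pt "0 0 0 0"

```text
clock: 11.38
eef_pos: [610.3, 178.0, 67.1]
tcp_rot: [3.138, -0.001, 1.148]
contact_force: [6.3, -2.9, 4.7]
opening: 0.237
```

Call:
drive_tool --pt "-0.1 0 0 0" --pt "-0.1 0 0 0" --pt "-0.1 0 0 0" --pt "0 0 0 0"

```text
clock: 11.72
eef_pos: [609.6, 176.3, 67.1]
tcp_rot: [3.138, -0.003, 1.148]
contact_force: [7.5, 3.3, 2.1]
opening: 0.238
```

Call:
drive_tool --pt "-0.1 0 0 0" --pt "-0.1 0 0 0" --pt "0 0 0 0"

```text
clock: 11.97
eef_pos: [608.8, 174.6, 67.1]
tcp_rot: [3.138, -0.003, 1.148]
contact_force: [8.1, 3.8, 2.5]
opening: 0.236
```

Call:
drive_tool --pt "0 -0.1 0.05 0" --pt "0 -0.1 0.05 0" --pt "0 0 0 0"

```text
clock: 12.22
eef_pos: [608.7, 174.9, 67.2]
tcp_rot: [3.135, -0.004, 1.149]
contact_force: [11.7, -1.9, 6.9]
opening: 0.24
```

Call:
drive_tool --pt "-0.1 0 0 0" --pt "-0.1 0 0 0" --pt "-0.1 0 0 0" --pt "0 0 0 0"

```text
clock: 12.55
eef_pos: [608.1, 173.5, 67.4]
tcp_rot: [3.134, -0.007, 1.147]
contact_force: [11.9, 5.1, 6.3]
opening: 0.234
```

Call:
drive_tool --pt "-0.1 0 0 0" --pt "-0.1 0 0 0" --pt "0 0 0 0"

```text
clock: 12.8
eef_pos: [607.8, 173.0, 67.6]
tcp_rot: [3.134, -0.009, 1.147]
contact_force: [11.5, 10.9, 4.7]
opening: 0.234
```

Both panels are touching now. I'll press firmly and add some down force to keep the square flat.

Call:
drive_tool --pt "0 0 0.1 0" --pt "0 -0.1 0.1 0" --pt "0 -0.1 0 0" --pt "0 -0.1 0 0" --pt "0 0 0 0"

```text
clock: 13.22
eef_pos: [607.7, 173.5, 67.5]
tcp_rot: [3.129, -0.011, 1.148]
contact_force: [17.0, 4.2, 13.9]
opening: 0.235
```

Call:
drive_tool --pt "0 -0.1 0.1 0" --pt "-0.1 -0.1 0 0" --pt "0 0 0 0" --pt "0 0 0 0"

```text
clock: 13.55
eef_pos: [607.6, 173.5, 67.5]
tcp_rot: [3.125, -0.013, 1.148]
contact_force: [23.4, 4.2, 16.0]
opening: 0.234
```

Call:
drive_tool --pt "0 0 0.1 0" --pt "-0.1 0 0.1 0" --pt "-0.1 -0.1 0.1 0" --pt "-0.1 0 0 0" --pt "0 0 0 0" --pt "0 0 0 0"

```text
clock: 14.05
eef_pos: [607.6, 173.3, 67.4]
tcp_rot: [3.122, -0.018, 1.148]
contact_force: [19.9, 11.0, 37.0]
opening: 0.235
```

```bash
python3 - <<'E'
from h import *
s=r.sense();print(s['clock'],s['eef_pos'],np.rad2deg(s['tcp_rot']),s['contact_force'],s['wrist_torque'],s['opening'])
im,d,P=grab('wrist'); W=cloud(d,P);np.savez('w4.npz',im=im,W=W,d=d); save('w4.png',im)
W=W.reshape(-1,3);p=im.reshape(-1,3).astype(int);d=d.ravel();U=np.tile(np.arange(640),400);V=np.repeat(np.arange(400),640)
a=np.deg2rad(-24.2);T=lambda X:(X-[562,152])@np.array([[np.cos(a),-np.sin(a)],[np.sin(a),np.cos(a)]])
b=(d>0)&(p[:,2]>p[:,0]+50)&(abs(W[:,2]-40)<3);y=T(W[b][:,:2])
for lo in range(30,130,20):
    s=y[(y[:,1]>=lo)&(y[:,1]<lo+20)&(y[:,0]<15)]
    if len(s)>5: print('b',lo,np.percentile(s[:,0],[2,98]).round(1))
g=(d>0)&(abs(W[:,2]-26)<5)&(p[:,2]<p[:,0]+35);g=W[g];y=T(g[:,:2]);k=(y[:,0]>-6)&(y[:,0]<16)&(y[:,1]>35)&(y[:,1]<100)
g=g[k];y=y[k];print(np.percentile(y[:,0],[2,98]),y[:,1].max())
for lo in range(30,110,10):
    m=(y[:,1]>=lo)&(y[:,1]<lo+10)
    if m.sum()>5: print('s',lo,np.percentile(y[m,0],[2,98]).round(1),np.median(g[m,2]).round(2),m.sum())
E
```

```text
14.05 [607.61937975 173.26843731  67.43989231] [178.89221989  -1.02651705  65.75963975] [19.88178829 11.02403419 37.01973361] [ 1.85623774 -2.27603683  0.11219168] 0.23531482905660445
b 30 [-13.2  -3.6]
b 50 [-13.2  -3.6]
b 70 [-13.3  -3.6]
b 90 [-13.3  -3.6]
b 110 [-13.3  -3.7]
[-3.56031541 14.34182812] 92.95993066903476
s 30 [-3.5 11.4] 25.88 223
s 40 [-3.6 15.5] 25.95 590
s 50 [-3.5 14.4] 25.88 502
s 60 [-3.6 10.4] 26.09 486
s 70 [-3.5 10.4] 26.21 503
s 80 [-3.6 10.4] 26.37 534
s 90 [-3.6 10.4] 26.25 168
```

View pics/w4.png

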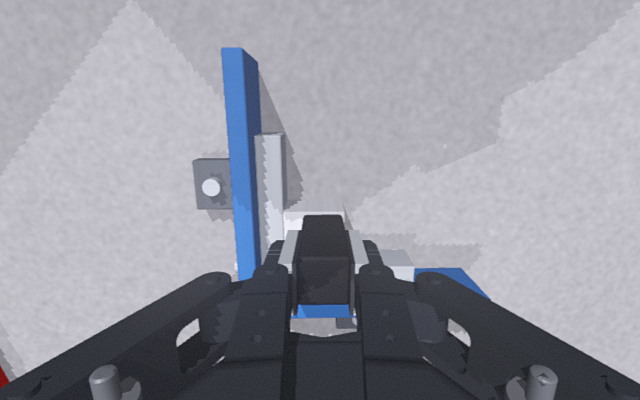

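The square is flush on panel_b (both faces at -3.6), flat to about 0.4 mm, and home along panel_b too (leg end at 89.7 mm of 90). I'll firm up the press and hold it.

Call:
drive_tool --pt "-0.1 -0.1 0 0" --pt "0 -0.1 0 0" --pt "0 -0.1 0 0" --pt "0 0 0 0" --pt "0 0 0 0" --pt "0 0 0 0" --pt "0 0 0 0" --pt "0 0 0 0" --pt "0 0 0 0" --pt "0 0 0 0" --pt "0 0 0 0" --pt "0 0 0 0"

```text
clock: 15.1
eef_pos: [607.3, 173.3, 67.7]
tcp_rot: [3.117, -0.02, 1.148]
contact_force: [29.8, 8.6, 30.0]
opening: 0.234
```

Call:
drive_tool --pt "0 0 0 0" --pt "0 0 0 0" --pt "0 0 0 0" --pt "0 0 0 0" --pt "0 0 0 0" --pt "0 0 0 0"

```text
clock: 15.6
eef_pos: [607.3, 173.3, 67.7]
tcp_rot: [3.117, -0.02, 1.148]
contact_force: [30.3, 7.6, 29.9]
opening: 0.237
```

Call:
drive_tool --pt "0.1 0.1 0 0" --pt "0.1 0.1 -0.05 0" --pt "0.1 0.1 -0.05 0" --pt "0 0.1 -0.05 0" --pt "0 0.1 0 0" --pt "0 0 0 0" --pt "0 0 0 0"

```text
clock: 16.18
eef_pos: [607.7, 173.3, 67.4]
tcp_rot: [3.126, -0.014, 1.148]
contact_force: [15.3, 7.2, 33.0]
opening: 0.236
```

Call:
drive_tool --pt "0 0 -0.1 0" --pt "0.1 0.1 -0.1 0" --pt "0 0.1 -0.05 0" --pt "0.1 0 0 0" --pt "0 0 0 0" --pt "0 0 0 0" --force 60

```text
clock: 16.68
eef_pos: [607.8, 173.3, 67.4]
tcp_rot: [3.13, -0.01, 1.148]
contact_force: [13.9, 6.7, 17.1]
opening: 0.237
```

Call:
drive_tool --pt "0 0 0 0" --pt "0 0 0 0" --pt "0 0 0 0" --pt "0 0 0 0" --force 20

```text
clock: 17.02
eef_pos: [607.8, 173.3, 67.4]
tcp_rot: [3.13, -0.01, 1.148]
contact_force: [13.6, 6.3, 18.0]
opening: 0.236
```

Call:
drive_tool --pt "0 0 0 0" --pt "0 0 0 0" --pt "0 0 0 0" --pt "0 0 0 0" --pt "0 0 0 0" --pt "0 0 0 0" --jaw 0.45

```text
clock: 17.52
eef_pos: [600.3, 170.7, 62.7]
tcp_rot: [-3.14, 0.001, 1.148]
contact_force: [-0.1, 0.8, -0.5]
opening: 0.552
```

```bash
cat > chk.py <<'E'
from h import *
import sys
s=r.sense();print(s['clock'],s['eef_pos'],s['contact_force'],s['opening'])
im,d,P=grab('wrist'); W=cloud(d,P);np.savez('w.npz',im=im,W=W,d=d); save(sys.argv[1],im)
W=W.reshape(-1,3);p=im.reshape(-1,3).astype(int);d=d.ravel()
a=np.deg2rad(-24.2);T=lambda X:(X-[562,152])@np.array([[np.cos(a),-np.sin(a)],[np.sin(a),np.cos(a)]])
y=T(W[:,:2]);blue=(d>0)&(p[:,2]>p[:,0]+50)&(abs(W[:,2]-40)<3);g=(d>0)&(abs(W[:,2]-26)<4)&(p[:,2]<p[:,0]+35)
for ax,nm in ((0,'b'),(1,'a')):
    o=1-ax
    for lo in range(0,130,15):
        m=(y[:,o]>=lo)&(y[:,o]<lo+15)
        k=m&blue&(abs(y[:,ax])<16); q=m&g&(y[:,ax]>-6)&(y[:,ax]<16)
        print(nm,lo,np.percentile(y[k,ax],98).round(1) if k.sum()>20 else None, (np.percentile(y[q,ax],2).round(1),np.median(W[q,2]).round(2)) if q.sum()>20 else None)
E
python3 chk.py w5.png
```

```text
17.5167 [600.27915583 170.6843787   62.71771089] [-0.06441293  0.8169526  -0.49878596] 0.5519042748684877
b 0 15.6 (np.float64(-0.9), np.float64(25.6))
b 15 None (np.float64(-0.9), np.float64(25.64))
b 30 -3.7 (np.float64(-3.2), np.float64(25.64))
b 45 -3.5 (np.float64(-3.5), np.float64(25.64))
b 60 -3.6 (np.float64(-3.6), np.float64(25.54))
b 75 -3.6 (np.float64(-3.5), np.float64(25.61))
b 90 -3.7 (np.float64(-3.6), np.float64(25.44))
b 105 -3.7 None
b 120 -3.8 None
a 0 3.2 (np.float64(3.5), np.float64(25.59))
a 15 3.0 (np.float64(3.4), np.float64(25.63))
a 30 2.6 None
a 45 3.1 (np.float64(3.2), np.float64(25.62))
a 60 None None
a 75 None (np.float64(11.4), np.float64(25.57))
a 90 None None
a 105 None None
a 120 None None
```

Call:
drive_tool --pt "0 0.3 0 0" --pt "0 0.25 0 0" --pt "0 0 0 0" --pt "0 0 -0.3 0" --pt "0 0 -1 0" --pt "0 0 -2 0" --pt "0 0 -3 0" --pt "0 0 -3 0" --pt "0 0 -3 0" --pt "0 0 -2 0" --pt "0 0 -1 0" --pt "0 0 0 0" --jaw 0.3

```text
clock: 18.57
eef_pos: [607.3, 169.1, 219.5]
tcp_rot: [3.138, -0.003, 1.148]
contact_force: [0.0, 0.4, 0.1]
opening: 0.699
```

Call:
drive_tool --pt "-2 0 -1 0" --pt "-3 0 -1 0" --pt "-3 0 0 0" --pt "-2 0 0 0" --pt "-1 0 0 0" --pt "0 0 0 0" --pt "0 0 0 0" --jaw 0

```text
clock: 19.15
eef_pos: [560.8, 68.5, 235.6]
tcp_rot: [-3.141, 0.0, 1.147]
contact_force: [0.2, -0.1, -0.3]
opening: 1.0
```

```bash
python3 chk.py w6.png; python3 - <<'E'
from h import *
im,d,P=grab('scene'); W=cloud(d,P); w=W[205:290,290:345].reshape(-1,3); t=w[(w[:,2]>74)&(w[:,2]<90)]; print('gauge',len(t),t.mean(0))
E
```

```text
19.15 [560.84214785  68.49897708 235.61035895] [ 0.24105473 -0.14239375 -0.30372729] 1.0002291454587986
b 0 14.5 (np.float64(-3.2), np.float64(25.69))
b 15 -3.2 (np.float64(-3.1), np.float64(25.81))
b 30 -3.7 (np.float64(-3.2), np.float64(25.71))
b 45 -3.3 (np.float64(-3.2), np.float64(25.74))
b 60 -3.5 (np.float64(-3.3), np.float64(25.77))
b 75 -3.4 (np.float64(-3.2), np.float64(25.67))
b 90 None None
b 105 None None
b 120 None None
a 0 2.2 (np.float64(4.6), np.float64(25.72))
a 15 2.1 (np.float64(4.5), np.float64(25.7))
a 30 2.1 (np.float64(4.5), np.float64(25.72))
a 45 2.1 (np.float64(4.5), np.float64(25.97))
a 60 2.0 (np.float64(4.4), np.float64(25.77))
a 75 2.9 (np.float64(4.4), np.float64(25.64))
a 90 2.9 None
a 105 2.8 None
a 120 2.8 None
gauge 113 [469.96524549 -66.27151159  79.34968796]
```

View pics/w6.png

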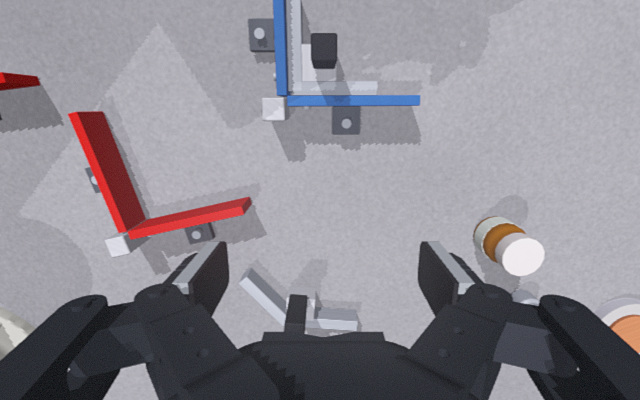

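This view is from outside panel_a, which hides the foot of that leg. I'll look from directly above to check the panel_a side.

Call:
drive_tool --pt "2 0 -1 0" --pt "3 0 -1 0" --pt "3 0 -1 0" --pt "2 0 0 0" --pt "1 0 0 0" --pt "0 0 0 0" --pt "0 0 0 0"

```text
clock: 19.83
eef_pos: [605.5, 169.0, 265.3]
tcp_rot: [-3.14, 0.001, 1.149]
contact_force: [-1.2, -0.3, -0.5]
opening: 0.999
```

```bash
python3 chk.py w7.png; python3 - <<'E'
from h import *
f=np.load('w.npz');W=f['W'].reshape(-1,3);t=f['im'].reshape(-1,3).sum(1)
a=np.deg2rad(-24.2);y=(W[:,:2]-[562,152])@np.array([[np.cos(a),-np.sin(a)],[np.sin(a),np.cos(a)]])
l=(abs(W[:,2]-25.6)<2)&(y[:,0]>0)&(y[:,0]<8)&(y[:,1]>40)&(y[:,1]<110);print('leg end y',np.percentile(y[l,1],[98,99.5]))
l=(abs(W[:,2]-25.6)<2)&(y[:,1]>6)&(y[:,1]<14)&(y[:,0]>40)&(y[:,0]<110);print('leg end x',np.percentile(y[l,0],[98,99.5]) if l.sum() else None)
l=(abs(W[:,2]-80)<3)&(abs(y[:,0]-33)<25)&(abs(y[:,1]-39)<25);print('post',y[l].mean(0),l.sum(),W[l,2].std())
b=(f['im'].reshape(-1,3).astype(int)[:,2]>f['im'].reshape(-1,3)[:,0].astype(int)+50)&(abs(W[:,2]-40)<3)
k=b&(y[:,0]<-4)&(y[:,0]>-13);print('panel b end y',y[k,1].max())
E
```

```text
19.8333 [605.45304345 168.98391137 265.28068395] [-1.2423758  -0.32250797 -0.54746966] 0.9985331274120958
b 0 14.2 (np.float64(-3.1), np.float64(25.62))
b 15 -3.9 (np.float64(-3.2), np.float64(25.62))
b 30 -3.5 (np.float64(-2.8), np.float64(25.61))
b 45 -3.4 (np.float64(-3.2), np.float64(25.62))
b 60 -3.9 (np.float64(-3.2), np.float64(25.64))
b 75 -3.5 (np.float64(-2.8), np.float64(25.7))
b 90 -3.5 (np.float64(-3.3), np.float64(25.6))
b 105 -3.7 None
b 120 -3.4 None
a 0 3.0 (np.float64(3.0), np.float64(25.63))
a 15 3.0 (np.float64(3.2), np.float64(25.56))
a 30 3.0 (np.float64(3.1), np.float64(25.62))
a 45 3.0 (np.float64(3.2), np.float64(25.6))
a 60 3.2 (np.float64(3.3), np.float64(25.72))
a 75 3.1 (np.float64(3.3), np.float64(25.78))
a 90 3.2 None
a 105 3.1 None
a 120 3.2 None
leg end y [92.37186855 92.85436766]
leg end x [85.95055061 86.06386206]
post [32.723001   39.76219497] 459 0.7884616383409404
panel b end y 131.87689689635246
```

View pics/w7.png

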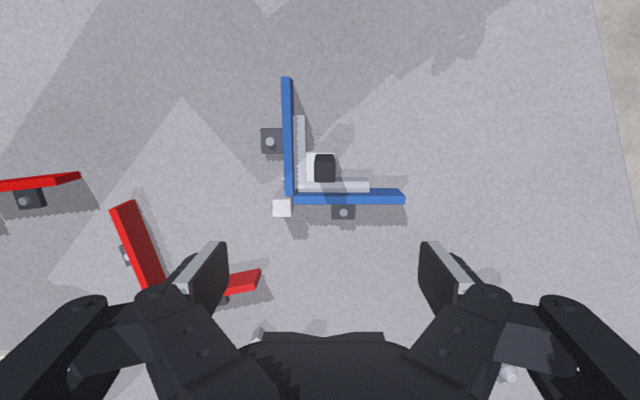

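The square lies flush on both panels (corner at pixel (293,192), post at (324,167)), with the leg-to-panel differences within noise at about 0.3 mm. Handing in.

```bash
python3 -c "
from rig import job; job.sign_off()"
```

```text
the job is handed in; nothing more can be done
```

The square is lying flat in the inside corner of the blue housing, bearing on both panels. I handed in at about 20 s.

- **Pressing:** I gripped the square by its black post and slid it along the bench into the corner. While still gripping, I held it against both panels for about 1.3 s, with roughly 24 N on panel_b, 19 N on panel_a and 30 N down. Then I eased off and let go.
- **Final fit:** seen from above, the legs are parallel to both panels with apparent gaps of about 0.1–0.7 mm, which is within camera noise. The leg ends are within 0.3 mm of their home positions, and the leg tops are level to about 0.2 mm.
- **Gauge:** its post measures within 0.2 mm of where it started.

Some checks were less clean:
- **Tilt while pressing:** the tool leaned by about 1.5° under load. Measured just before the final hold, one end of the panel_b leg was up about 0.4 mm; it lay flat after release.
- **Release:** the tool sprang about 8 mm when the jaws opened. The square stayed put, and the views after release show it home.
- **Misleading view:** one picture from outside panel_a suggested a gap of about 1.5–2.5 mm there. The panel was hiding the leg's lower edge, and the view from above did not show that gap.

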